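# Go-gauge a row of moulded rings and present the rod tip

## Task

Push the ring carrier along its rail by the red tab, past the click of the detent, until it is fully home against the yellow stop at the guide tube. Then pick up the blue-handled gauge rod, slide it into the guide tube and through the rings until its brass collar stops on the tube's mouth, and draw it all the way out again. Finish still holding the rod still and level in the gripper, the rod touching nothing else, with its brass tip a few centimetres above the red circle in the middle of the white reading plate; leave the carrier home and the other things on the bench where they are.

Things in the scene. Friction and masses are not known exactly. Their poses are not given: they have to be found in the camera images.
- carrier (a joint): place of the ring carrier on its rail, m: 0 = far end, 0.110 = home against the yellow stop at the guide tube; starts at 0 to 0.05, stays where left. Aluminium slide (deck 56 x 70 mm) with four black rings (40 mm outside, 20 mm bore) in a white nest, in line with the tube only when home. About 2 N slides it; from 12 to 6 mm before home a ball detent adds up to 6 N, then draws it home.
- push_tab (a point): middle of the outer face of the carrier's red push tab, 70 mm above the bench; an upright plate 44 mm wide, 8 mm thick, from 34 to 90 mm height. Moves with the carrier. x axis: level, the insertion direction; the outer face looks along +y; pushing along -y takes the carrier home.
- tube_mouth (a point): centre of the guide tube's flared mouth, 62 mm above the bench. x axis: level, into the tube (roughly away from the robot). Steel tube 45 mm long, bore 15 mm, flared to 26 mm inside (35 mm outside) at the mouth over the first 12 mm. The rings, when home, lie 53 to 93 mm past the mouth. Tops: tube 80 mm, rings 82 mm. The rail runs along y, 73 mm past the mouth.
- rod_grip (a point): middle of the gauge rod's square blue handle (18 x 18 mm, 90 mm long), on its axis, 40 mm behind the collar's front face. x axis along the rod to the tip. About 0.27 kg, balance point about 10 mm behind the collar's front face. Starts level, 60 mm above the bench, in the notched posts of the cradle; lift straight up.
- rod_collar (a point): centre of the front face of the rod's brass collar (38 mm diameter, 8 mm thick), on the rod's axis; this face meets the tube's mouth. x axis along the rod to the tip.
- rod_tip (a point): end of the rod's brass tip, on its axis, 110 mm ahead of the collar's front face; the shaft is 12 mm in diameter, its last 6 mm tapering to 6 mm. x axis points out of the tip along the rod.
- stage_mark (a point): centre of the red circle on the white reading plate, on the plate's top face, 90 mm above the bench. The plate is 84 x 84 mm on a pedestal with a 90 x 90 mm foot; fixed. z axis up.
- cradle: the rod's fixed cradle; origin on the bench under the collar's front face as the rod starts, x axis along the rod to its tip. Base 200 x 60 x 12 mm; two black posts, each 16 mm long along x, open at the top: at x = +60 mm (under the shaft, 68 mm high) and at x = -84 mm (under the handle's end, 61 mm high).
- spare_ring: bystander: black ring lying flat, 40 mm diameter, 9 mm high; origin under its centre
- ring_stack: bystander: stack of three black rings, 40 mm diameter, 27 mm high; origin under its centre
- solvent: bystander: white bottle with red cap, 60 mm diameter, 150 mm high; origin under its centre
- ring_jar: bystander: amber jar with white cap, 80 mm diameter, 100 mm high; origin under its centre
- marker: bystander: black and blue marker pen lying flat, about 112 mm long along its x axis, 15 mm thick; origin under its middle
- setting_block: bystander: steel block 60 x 35 x 30 mm; origin under its centre
- fixture: the whole fixture (base plates, guide tube, rail, stop, carrier), fixed to the bench; origin on the bench below the tube's mouth, x axis in the insertion direction. Its base plates are 12 mm high and reach from 14 mm before the mouth (60 mm wide) to 127 mm beyond it; the rail part from y = -63 to +153 mm.
- stage: the reading stage as a whole, fixed; origin on the bench under the red circle.
- rod: the gauge rod; origin at the centre of the collar's front face, x axis along the rod to its tip.
Not all that is in view belongs to the job. Leave any purple look-alike of the stage alone.

How it is judged:
On the way, in this order (a step that is already met when the one before it is completed fails the run):
1. the carrier is home at the guide tube (value of joint carrier above 0.106 m), for 0.2 s.
2. the rod is in the guide tube and its collar has stopped on the mouth, with the carrier home (value of joint carrier above 0.106 m and distance between rod_collar and tube_mouth below 0.005 m and angle between the x axis of rod_tip and the x axis of tube_mouth, either way round below 0.08 rad), for 0.1 s.
3. the rod is drawn out, its tip clear of the mouth, held by the fingers (x of rod_tip in the frame of tube_mouth below -0.003 m and contact force between rod and the fingers above 2 N), for 0.1 s.
At the end, for the whole second after the job is handed in: The carrier is home (within 4 mm of the stop), and the gripper alone holds the rod at rest, level within 7 degrees, its tip within 20 mm sideways of the red circle's centre and 12 to 75 mm above the white plate, touching nothing but the fingers (value of joint carrier above 0.106 m and horizontal distance between rod_tip and stage_mark below 0.02 m and z of rod_tip in the frame of stage_mark between 0.012 and 0.075 m and angle between rod_tip's own x axis and vertical between 1.45 and 1.69 rad and contact force between rod and the fingers above 2 N and contact force between each of rod, the arm, the fingers and stage below 0.1 N and contact force between rod and cradle below 0.1 N and contact force between rod and fixture below 0.1 N and contact force between rod and spare_ring below 0.1 N and contact force between rod and ring_stack below 0.1 N and contact force between rod and solvent below 0.1 N and contact force between rod and ring_jar below 0.1 N and contact force between rod and marker below 0.1 N and contact force between rod and setting_block below 0.1 N and linear speed of rod below 0.03 m/s); the arm keeps its last pose, push and grip.
It fails at once if a bystander is shoved more than 30 mm (distance of any of spare_ring, ring_stack, solvent, ring_jar, marker, setting_block from where it was at the start of the episode above 0.03 m).
It fails at once if the rod is dropped onto the bench (height (world z) of rod_grip below 0.035 m).
It also fails if it takes over 67 s, if anything falls off the work surface, if the arm or the gripper's body presses on something with over 40 N, if the wrist force passes 120 N, or if a joint passes its speed limit or range.

## Robot

A 6-joint arm with a two-finger parallel gripper is mounted at the origin on the work surface. World frame = base frame: x ahead of the robot, y to its left, z up, the work surface at z = 0. Lengths are in m, angles in rad, forces in N, time in s.
With the tool pointing down it reaches from about 0.225 to 0.875 m from the base axis. Payload 3.4 kg.
Tool frame: the origin (TCP) lies midway between the tips of the shut fingers; the grasp point (between the pads) lies 19 mm behind it (manip.pinch_z is the distance from the TCP to the grasp point, in m); z points along the fingers, y is the line along which they close (so a half turn about z gives the same grasp; the last joint's range is limited). The gripper opens to 85 mm and grips with 20 to 120 N. Pads are 22 mm wide; open, the fingers measure 114 mm over their backs; the gripper's body (76 mm by 85 mm) begins 54 mm behind the grasp point. The pads swing forward as they close: fully open they stand 13 mm farther back than shut.
Start: joints at [0.995, 0.276, 1.505, -0, 1.361, -0.121], TCP at [0.253, 0.517, 0.231] pointing down, gripper open.
Joint ranges: [-2.89, 2.89], [-0.75, 2.08], [0.22, 2.7], [-1.18, 4.32], [0.11, 2.71], [-2.7, 2.7]. Speed limits (rad/s): [2.57, 2.57, 3.14, 3.14, 3.14, 3.14].

## Interface

Orientations are given as a unit quaternion [w, x, y, z].
In Python, from rig import manip gives the robot as it stands.
- The arm moves only by the tool carry_out, never from a script. Its arguments are lists of equal length, an entry for each row: "delta_pos": the shift along the tool's x, y, z scaled (see below), a list of three; "turn": the turn, a rotation vector about the tool's x, y, z scaled (see below), a list of three; "claw": the closure, from -1 (fully open) to 1 (shut). A call has 1 to 12 rows; each row is the pose to reach, as a shift and turn from the pose commanded when the call began, along the tool's axes at that moment; what a row does not reach only later rows make up. The controller multiplies each number of a shift by 400 mm and each number of a turn by 30 degrees. A row lasts 1/10 s, in which the tool goes at most 50 mm and 8.59 degrees, less where a joint would pass 70% of its speed; a pose out of reach is approached as far as the arm can. A call with a number of a shift or a turn outside -1 to 1 is refused whole. A call with a gripper value outside its range is refused whole. The fingers move at their own pace and stop on an object; "force" is the grip in N (left out, the last holds). Time passes only in rows, so rows that repeat a pose let the fingers close. It gives the time, the measured TCP pose, the force, the opening and the grip force at its end, in the units of the state.
- manip.get_state(): the state, without advancing time (a new reading comes with each control period).
- manip.get_image(name): name is "side" or "top"; returns a dict with "image" (480x640x3 uint8, red, green, blue), "z_map" (480x640 float32, m along the optical axis (not along the pixel's ray), 0 where there is no reading), "fx", "fy", "cx", "cy" (pixels), "world_to_cam" (4x4, takes a point from world to camera coordinates). Camera axes: x right, y down, z forward; pixel columns grow to the right and rows downward; lengths in m; the calibration is good to about 2 mm. A picture is of the moment at which its call begins.
- manip.sign_off(): hands the job in; it is judged then, once.
Trained networks look in the newest picture that a camera, given by its name, has taken for a name from the list of things; names that differ only in an ending like _2 or _b are one class to them, and where a whole thing is asked for, a point or a joint stands for the part that bears it (a point fixed in the world has none). Each returns a list of dicts, best first, with "score" (0 to 1); they miss things now and then, are a little off and sometimes report something else, mostly with a low value. They report only what shows in the picture. A call takes as long as a camera call. They do not tell look-alikes from the thing itself.
- manip.spot_in(camera, query): "point" ([x, y, z] in m, in world coordinates, good to about 4 mm: the middle of the surface that is visible of it).
- manip.place_of(camera, query): "point" ([x, y, z] in m, in world coordinates, good to about 4 mm: a listed point, or the origin of a listed thing).
The state is a dict: "clock": time; "qpos": joint angles; "qd": joint speeds; "effort": joint torques, N m; "position": TCP position; "ee_rot": TCP orientation; "contact_force": force on the tool from outside, world axes, zero at the start; "moment": the same for the moment, N m; "width": finger opening in m; "gripper_force": force on a finger pad.
Only numpy, scipy, OpenCV 4.12 (cv2) and the standard library are available. Lean on these libraries where they do the work, as an engineer would, in place of code of your own. Each camera call takes 0.05 s, during which the arm holds its last target. There are 200 camera calls.

## Working session

There is one attempt and no reset: what is moved stays moved. The work goes in short steps, Python scripts to look and compute and a tool call to move; the robot and the scene stay as the last step left them, time stands still between calls to the robot, and variables do not carry over. Pictures are saved under pics/ and viewed, at most 10 in all, crops included, and the job is handed in when it is done.

Besides the shell and the picture viewer there is one more tool, called after ">>>" as name(argument=value, ...), one argument or row to a line, values as JSON. carry_out: Moves the arm, as the interface text tells. Shifts and turns lie within -1 to 1; 1 stands for 400 mm of shift or 30 degrees of turn. Its arguments: {"type":"object","properties":{"delta_pos":{"type":"array","items":{"type":"array","items":{"type":"number","minimum":-1,"maximum":1}}},"turn":{"type":"array","items":{"type":"array","items":{"type":"number","minimum":-1,"maximum":1}}},"claw":{"type":"array","items":{"type":"number"}},"force":{"type":"number"}},"required":["delta_pos","turn","claw"]}

```bash
mkdir -p pics; ls; cat > h.py <<'E'
from rig import manip
import numpy as np, cv2
from scipy.spatial.transform import Rotation as R
def save(cam,fn):
    d=manip.get_image(cam); cv2.imwrite('pics/'+fn,d['image'][:,:,::-1]); return d
def cloud(d):
    z=d['z_map']; v,u=np.mgrid[:480,:640]
    p=np.stack([(u-d['cx'])/d['fx']*z,(v-d['cy'])/d['fy']*z,z,np.ones_like(z)],-1)
    return (p@np.linalg.inv(d['world_to_cam']).T)[...,:3]
def st():
    s=manip.get_state(); q=s['ee_rot']; r=R.from_quat([q[1],q[2],q[3],q[0]]); return s,np.array(s['position']),r
E
python3 - <<'E'
from h import *
for c in ('top','side'):
    d=save(c,c+'0.png')
    np.savez(c+'0.npz',**d)
    print(c,np.linalg.inv(d['world_to_cam'])[:3].round(3).tolist(),d['fx'])
    for q in ['push_tab','tube_mouth','rod_grip','rod_collar','rod_tip','stage_mark','cradle','fixture','stage','spare_ring','ring_stack','solvent','ring_jar','marker','setting_block']:
        print(q,[(np.round(x['point'],3).tolist(),round(x['score'],2)) for x in manip.place_of(c,q)[:3]])
s,p,r=st();print(s['clock'],p,r.as_matrix().round(3).tolist(),s['contact_force'])
E
```

```text
pics
top [[-0.023, -0.998, 0.064, 0.398], [-1.0, 0.023, -0.003, -0.005], [0.001, -0.064, -0.998, 1.305]] 530.2572012088856
push_tab [([0.679, 0.123, 0.067], 0.83), ([0.422, 0.258, 0.061], 0.74), ([0.442, -0.174, -0.002], 0.59)]
tube_mouth [([0.598, 0.001, 0.061], 0.94)]
rod_grip [([0.425, 0.26, 0.062], 0.82)]
rod_collar [([0.462, 0.252, 0.06], 0.78), ([0.461, 0.253, 0.057], 0.33), ([0.683, 0.308, 0.001], 0.16)]
rod_tip [([0.572, 0.239, 0.063], 0.76)]
stage_mark [([0.296, -0.354, 0.094], 0.68), ([0.458, -0.305, 0.089], 0.59), ([0.581, -0.198, 0.093], 0.58)]
cradle [([0.465, 0.25, -0.001], 0.93), ([0.42, 0.257, 0.058], 0.71)]
fixture [([0.597, 0.0, -0.004], 0.55)]
stage [([0.461, -0.305, 0.001], 0.94), ([0.579, -0.196, -0.0], 0.86), ([0.292, -0.353, 0.0], 0.69)]
spare_ring [([0.461, 0.151, 0.002], 0.73)]
ring_stack [([0.441, -0.173, -0.001], 0.55)]
solvent [([0.542, -0.49, -0.002], 0.55)]
ring_jar [([0.592, 0.453, 0.002], 0.81)]
marker [([0.671, -0.355, 0.001], 0.56)]
setting_block [([0.682, 0.309, 0.0], 0.74), ([0.46, 0.15, 0.005], 0.47)]
side [[0.952, -0.158, 0.264, 0.151], [-0.307, 
[... 447 characters left out ...]

cradle [([0.461, 0.255, -0.001], 0.98)]
fixture [([0.597, -0.002, 0.003], 0.86)]
stage [([0.584, -0.196, -0.002], 0.92), ([0.458, -0.307, -0.004], 0.9), ([0.291, -0.356, 0.003], 0.62)]
spare_ring [([0.458, 0.147, -0.006], 0.46), ([0.599, 0.0, 0.002], 0.33)]
ring_stack [([0.444, -0.176, 0.0], 0.58)]
solvent [([0.54, -0.488, -0.001], 0.92), ([0.677, 0.117, 0.07], 0.56), ([0.675, -0.353, -0.002], 0.41)]
ring_jar [([0.597, 0.456, -0.002], 0.91)]
marker [([0.671, -0.353, 0.001], 0.74)]
setting_block [([0.678, 0.307, 0.001], 0.79), ([0.68, 0.12, 0.07], 0.63)]
1.6 [0.25261389 0.51657972 0.23131776] [[-0.898, 0.439, 0.0], [0.439, 0.898, 0.0], [-0.0, 0.0, -1.0]] [ 0.4759843  -0.30876591  0.24037668]
```

View pics/top0.png

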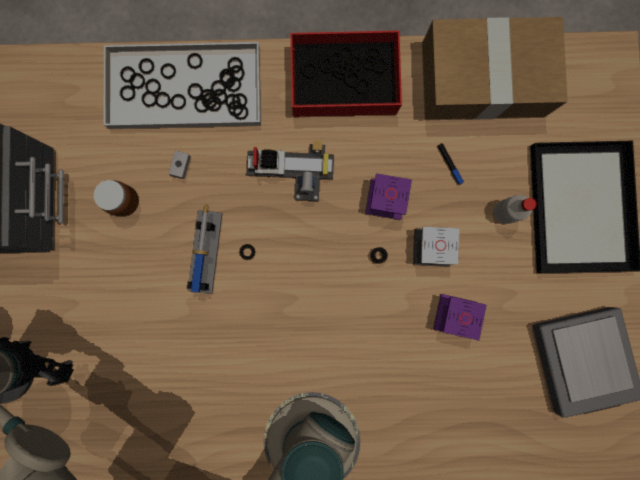

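View pics/side0.png

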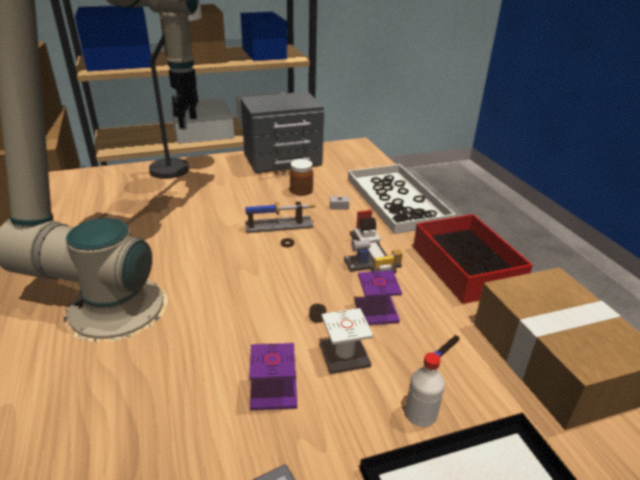

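The white stage is at top pixel (440,245), with purple look-alikes at (390,196) and (463,317). The rod is at (205,250), the red tab at (255,157) and the tube mouth at (307,198). Next I'll refine the fixture and rod directions.

```bash
python3 - <<'E'
from h import *
D={c:dict(np.load(c+'0.npz')) for c in('top','side')}
d=D['top'];P=cloud(d);im=d['image'].astype(int)
z=P[...,2];x=P[...,0];y=P[...,1]
# base plate of rail: far edge/near edge lines
reg=(x>.55)&(x<.76)&(y>-.1)&(y<.18)
m=reg&(z>.006)
pts=P[m]
for lo,hi in((.006,.02),(.02,.1)):
    q=pts[(pts[:,2]>lo)&(pts[:,2]<hi)][:,:2].astype(np.float32); print(lo,len(q),cv2.minAreaRect(q*1000))
# edges as function of y
q=P[reg&(z>.005)&(z<.025)]
for s in(1,-1):
    e=[]
    for yy in np.arange(-.06,.15,.004):
        k=q[abs(q[:,1]-yy)<.002]
        if len(k): e.append((yy,(k[:,0]*s).max()*s))
    e=np.array(e)
    L=cv2.fitLine(e.astype(np.float32),cv2.DIST_HUBER,0,.002,.002).ravel(); print('edge',s,np.degrees(np.arctan2(L[1],L[0])),L,e[::4].round(3).tolist())
def col(c,f,reg):
    d=D[c];P=cloud(d);i=d['image'].astype(int);m=f(i[...,0],i[...,1],i[...,2])&reg(P);return P[m]
for c in D:
    t=col(c,lambda r,g,b:(r>90)&(r>2*g)&(r>2*b),lambda P:(abs(P[...,0]-.68)<.06)&(abs(P[...,1]-.12)<.05)&(P[...,2]>.03))
    print(c,'tab',len(t),t.min(0).round(3),t.max(0).round(3),np.median(t,0).round(3))
    r=col(c,lambda r,g,b:r>-1,lambda P:(P[...,0]>.36)&(P[...,0]<.6)&(abs(P[...,1]-.25)<.04)&(P[...,2]>.058)&(P[...,2]<.09))
    L=cv2.fitLine(r[:,:2].astype(np.float32),cv2.DIST_HUBER,0,.003,.002).ravel();print('rod',len(r),np.degrees(np.arctan2(L[1],L[0])),L)
    t=col(c,lambda r,g,b:r>-1,lambda P:(P[...,0]>.585)&(P[...,0]<.645)&(abs(P[...,1])<.03)&(P[...,2]>.066)&(P[...,2]<.1))
    L=cv2.fitLine(t[:,:2].astype(np.float32),cv2.DIST_HUBER,0,.003,.002).ravel();print('tube',len(t),np.degrees(np.arctan2(L[1],L[0])),L,t.min(0).round(3))
    s=col(c,lambda r,g,b:(r>90)&(r>1.6*g)&(r>1.6*b),lambda P:(abs(P[...,0]-.46)<.03)&(abs(P[...,1]+.305)<.03)&(P[...,2]>.08))
    print('mark',len(s),((s.min(0)+s.max(0))/2).round(3),s.mean(0).round(3))
E
```

```text
0.006 1343 ((654.4779663085938, 42.20989227294922), (208.28729248046875, 266.2767333984375), 1.5999910831451416)
0.02 1618 ((652.8214721679688, 34.237876892089844), (125.98931121826172, 202.8240966796875), 8.178397178649902)
edge 1 -1.6377295 [ 0.9995915  -0.02857988  0.034       0.71715146] [[-0.06, 0.718], [-0.044, 0.72], [-0.028, 0.7], [-0.012, 0.723], [0.004, 0.74], [0.02, 0.701], [0.036, 0.738], [0.052, 0.689], [0.068, 0.648], [0.084, 0.651], [0.1, 0.729], [0.116, 0.651], [0.132, 0.709], [0.148, 0.727]]
edge -1 15.64047 [0.9629724 0.2696001 0.0448    0.5980937] [[-0.06, 0.583], [-0.044, 0.637], [-0.028, 0.551], [-0.012, 0.583], [0.004, 0.584], [0.02, 0.577], [0.036, 0.565], [0.052, 0.645], [0.068, 0.645], [0.084, 0.613], [0.1, 0.552], [0.116, 0.651], [0.132, 0.572], [0.148, 0.57]]
top tab 54 [0.659 0.112 0.082] [0.7   0.12  0.095] [0.679 0.117 0.089]
rod 734 -7.6798387 [ 0.9910303  -0.13363747  0.45652983  0.2506249 ]
tube 181 -6.370215 [ 0.99382573 -0.11095232  0.61813414 -0.00290531] [ 0.596 -0.016  0.066]
mark 9 [ 0.461 -0.305  0.09 ] [ 0.464 -0.307  0.09 ]
side tab 87 [0.659 0.107 0.059] [0.699 0.119 0.094] [0.677 0.113 0.082]
rod 411 -6.7087555 [ 0.9931528  -0.11682251  0.45823753  0.24519056]
tube 107 0.3217363 [ 0.9999842   0.00561533  0.6229246  -0.01097345] [ 0.598 -0.02   0.066]Traceback (most recent call last):
  File "<stdin>", line 30, in <module>
    return umr_minimum(a, axis, None, out, keepdims, initial, where)
ValueError: zero-size array to reduction operation minimum which has no identity
```

```bash
python3 - <<'E'
from h import *
i=cv2.imread('pics/top0.png')[135:215,235:345]
cv2.imwrite('pics/crop.png',cv2.resize(i,None,fx=7,fy=7,interpolation=cv2.INTER_CUBIC))
E
```

```text
(no output)
```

View pics/crop.png

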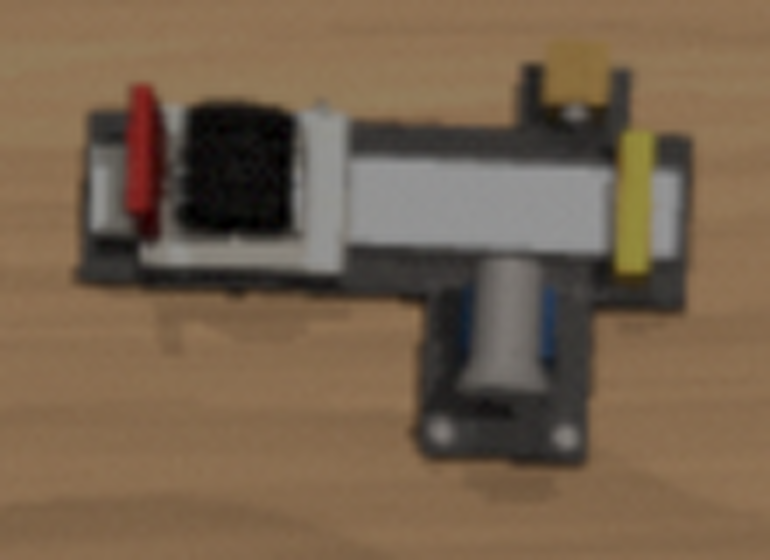

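```bash
cat >> h.py <<'E'
A=np.radians(-4.0); XF=np.array([np.cos(A),np.sin(A),0]); YF=np.array([-np.sin(A),np.cos(A),0]); ZF=np.array([0,0,1.])
def go(t,yaw=None,base=None):
    """print scaled shift to world target t, and turn making tool down with tool x at yaw (deg)"""
    s,p,r=st(); d=r.inv().apply(np.array(t)-p)/.4
    o='shift '+str(d.round(4).tolist())+' mm %.0f'%(np.linalg.norm(d)*400)
    if yaw is not None:
        c,q=np.cos(np.radians(yaw)),np.sin(np.radians(yaw))
        g=R.from_matrix(np.array([[c,q,0],[q,-c,0],[0,0,-1.]])); w=(r.inv()*g).as_rotvec()
        o+=' turn '+str((np.degrees(w)/30).round(4).tolist())
    print(o)
def show():
    s,p,r=st();m=r.as_matrix();print('t',round(s['clock'],2),p.round(4),'yaw',np.degrees(np.arctan2(m[1,0],m[0,0])).round(2),'z',m[:,2].round(3),'F',np.round(s['contact_force'],1),s['width'],s['gripper_force'])
E
python3 - <<'E'
from h import *
show(); f=np.array([.679,.1215,0])
go(f+YF*.05+[0,0,.2],176); go(f+YF*.05+[0,0,.055],176)
E
```

```text
t 1.6 [0.2526 0.5166 0.2313] yaw 153.94 z [ 0.  0. -1.] F [ 0.5 -0.3  0.2] 0.08537252603157393 0.0
shift [-1.3445, -0.3032, 0.0783] mm 552 turn [0.0002, 0.0001, -0.7352]
shift [-1.3445, -0.3033, 0.4408] mm 579 turn [0.0002, 0.0001, -0.7352]
```

>>> carry_out(
  delta_pos=[
    [-1,-0.22,0.05],
    [-1,-0.22,0.05],
    [-1,-0.22,0.05],
    [-1,-0.22,0.05],
    [-1,-0.22,0.05],
    [-1,-0.22,0.05],
    [-1,-0.22,0.05],
    [-1,-0.22,0.05],
    [-1,-0.22,0.05],
    [-1,-0.22,0.05],
  ],
  turn=[
    [0,0,-0.735],
    [0,0,-0.735],
    [0,0,-0.735],
    [0,0,-0.735],
    [0,0,-0.735],
    [0,0,-0.735],
    [0,0,-0.735],
    [0,0,-0.735],
    [0,0,-0.735],
    [0,0,-0.735],
  ],
  claw=[1,1,1,1,1,1,1,1,1,1],
  force=60,
)

```text
clock: 2.6
position: [0.5753, 0.2598, 0.2106]
ee_rot: [-0.0, 0.037, 0.999, -0.0]
contact_force: [-0.1, 0.4, 0.7]
width: 0.0001
gripper_force: 0.0
```

```bash
python3 - <<'E'
from h import *
show(); f=np.array([.679,.1215,0])
go(f+YF*.05+[0,0,.2],176); go(f+YF*.05+[0,0,.055],176)
E
```

```text
t 2.6 [0.5753 0.2598 0.2106] yaw 175.77 z [-0. -0. -1.] F [-0.1  0.4  0.7] 0.00010682062525237757 0.0
shift [-0.2836, -0.2007, 0.0265] mm 139 turn [-0.0009, -0.0003, -0.0075]
shift [-0.2836, -0.2005, 0.389] mm 209 turn [-0.0009, -0.0003, -0.0075]
```

>>> carry_out(
  delta_pos=[
    [-0.284,-0.2,0.03],
    [-0.284,-0.2,0.03],
    [-0.284,-0.2,0.03],
    [-0.284,-0.2,0.15],
    [-0.284,-0.2,0.27],
    [-0.284,-0.2,0.389],
    [-0.284,-0.2,0.389],
    [-0.284,-0.2,0.389],
    [-0.284,-0.25,0.389],
    [-0.284,-0.27,0.389],
  ],
  turn=[
    [0,0,0],
    [0,0,0],
    [0,0,0],
    [0,0,0],
    [0,0,0],
    [0,0,0],
    [0,0,0],
    [0,0,0],
    [0,0,0],
    [0,0,0],
  ],
  claw=[1,1,1,1,1,1,1,1,1,1],
)

```text
clock: 3.6
position: [0.6809, 0.145, 0.0594]
ee_rot: [0.003, 0.035, 0.999, -0.0]
contact_force: [0.1, 0.7, -1.0]
width: 0.0001
gripper_force: 0.0
```

>>> carry_out(
  delta_pos=[
    [0,-0.02,0],
    [0,-0.04,0],
    [0,-0.06,0],
    [0,-0.08,0],
    [0,-0.1,0],
    [0,-0.12,0],
    [0,-0.14,0],
    [0,-0.16,0],
    [0,-0.18,0],
    [0,-0.19,0],
  ],
  turn=[
    [0,0,0],
    [0,0,0],
    [0,0,0],
    [0,0,0],
    [0,0,0],
    [0,0,0],
    [0,0,0],
    [0,0,0],
    [0,0,0],
    [0,0,0],
  ],
  claw=[1,1,1,1,1,1,1,1,1,1],
)

```text
clock: 4.6
position: [0.6737, 0.0693, 0.0556]
ee_rot: [-0.0, 0.035, 0.999, -0.0]
contact_force: [0.6, 1.0, 0.3]
width: 0.0001
gripper_force: 0.8
```

```bash
python3 - <<'E'
from h import *
show(); d=save('top','t1.png'); P=cloud(d);i=d['image'].astype(int);r,g,b=i[...,0],i[...,1],i[...,2]
m=(r>80)&(r>2*g)&(r>2*b)&(abs(P[...,0]-.68)<.06)&(abs(P[...,1]-.06)<.1)&(P[...,2]>.03)
t=P[m];print(len(t),t.min(0),t.max(0)); print(manip.place_of('top','push_tab')[:2])
cv2.imwrite('pics/crop1.png',cv2.resize(d['image'][125:225,225:345,::-1],None,fx=6,fy=6,interpolation=cv2.INTER_CUBIC))
E
```

```text
t 4.6 [0.6737 0.0693 0.0556] yaw 175.96 z [-0. -0. -1.] F [0.6 1.  0.3] 8.607015787475111e-05 0.8281529881060123
11 [0.65244358 0.04781037 0.08524693] [0.66020906 0.0527376  0.09201124]
[{'point': [0.673, 0.0541, 0.0719], 'score': 0.82}]
```

View pics/crop1.png

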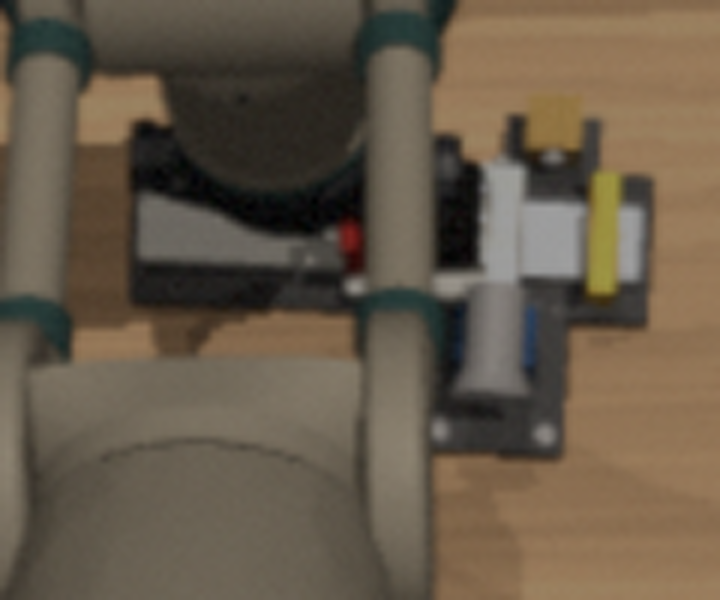

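The deck's front edge (crop x≈522) is still about 25 mm from the yellow stop (x≈590), so I'll keep pushing.

>>> carry_out(
  delta_pos=[
    [0,-0.01,0],
    [0,-0.02,0],
    [0,-0.03,0],
    [0,-0.04,0],
    [0,-0.045,0],
    [0,-0.05,0],
    [0,-0.055,0],
    [0,-0.06,0],
    [0,-0.06,0],
  ],
  turn=[
    [0,0,0],
    [0,0,0],
    [0,0,0],
    [0,0,0],
    [0,0,0],
    [0,0,0],
    [0,0,0],
    [0,0,0],
    [0,0,0],
  ],
  claw=[1,1,1,1,1,1,1,1,1],
)

```text
clock: 5.6
position: [0.6716, 0.0476, 0.0554]
ee_rot: [-0.001, 0.035, 0.999, 0.001]
contact_force: [-0.5, 3.3, -1.8]
width: -0.0003
gripper_force: 1.5
```

>>> carry_out(
  delta_pos=[
    [0,-0.01,0],
    [0,-0.015,0],
    [0,-0.02,0],
    [0,-0.02,0],
  ],
  turn=[
    [0,0,0],
    [0,0,0],
    [0,0,0],
    [0,0,0],
  ],
  claw=[1,1,1,1],
)

```text
clock: 6.0
position: [0.6714, 0.0428, 0.0556]
ee_rot: [-0.0, 0.036, 0.999, 0.004]
contact_force: [1.0, 14.3, -1.2]
width: -0.0
gripper_force: 7.3
```

>>> carry_out(
  delta_pos=[
    [0,-0.008,0],
    [0,-0.008,0],
    [0,-0.008,0],
  ],
  turn=[
    [0,0,0],
    [0,0,0],
    [0,0,0],
  ],
  claw=[1,1,1],
)

```text
clock: 6.3
position: [0.6714, 0.0427, 0.0557]
ee_rot: [0.0, 0.036, 0.999, 0.007]
contact_force: [1.3, 22.7, -1.2]
width: -0.0001
gripper_force: 10.9
```

>>> carry_out(
  delta_pos=[
    [0,0.1,0],
    [0,0.1,0],
    [0,0.1,-0.12],
    [0,0.1,-0.24],
    [0,0.1,-0.36],
    [0.2,0.25,-0.36],
    [0.3,0.35,-0.36],
    [0.4,0.45,-0.36],
    [0.5,0.5,-0.36],
    [0.5,0.5,-0.36],
  ],
  turn=[
    [0,0,0],
    [0,0,0],
    [0,0,0],
    [0,0,0],
    [0,0,0],
    [0,0,0.13],
    [0,0,0.13],
    [0,0,0.13],
    [0,0,0.13],
    [0,0,0.13],
  ],
  claw=[1,1,1,1,1,-0.3,-0.3,-0.3,-0.3,-0.3],
)

```text
clock: 7.3
position: [0.49, 0.2439, 0.2001]
ee_rot: [0.001, 0.07, 0.998, -0.001]
contact_force: [-0.0, 0.6, -0.4]
width: 0.0559
gripper_force: 0.0
```

```bash
python3 - <<'E'
from h import *
show()
for c in ('top','side'):
    d=save(c,c+'2.png');np.savez(c+'2.npz',**d)
    for q in ['push_tab','tube_mouth','rod_grip','rod_collar','rod_tip','stage_mark']:
        print(c,q,[(np.round(x['point'],4).tolist(),round(x['score'],2)) for x in manip.place_of(c,q)[:2]])
g=np.array([.4338,.256,0]); go(g+[0,0,.16],172);go(g+[0,0,.041],172)
E
```

```text
t 7.3 [0.49   0.2439 0.2001] yaw 172.03 z [ 0.002 -0.001 -1.   ] F [-0.   0.6 -0.4] 0.055863608818183225 0.0
top push_tab [([0.673, 0.028, 0.0702], 0.87), ([0.5935, 0.4528, -0.0005], 0.6)]
top tube_mouth [([0.595, 0.0007, 0.0633], 0.72)]
top rod_grip [([0.4244, 0.2578, 0.0589], 0.89), ([0.462, -0.3066, -0.0009], 0.21)]
top rod_collar [([0.4623, 0.2512, 0.0615], 0.7)]
top rod_tip [([0.5724, 0.2365, 0.0647], 0.64)]
top stage_mark [([0.2925, -0.3572, 0.0911], 0.71), ([0.58, -0.1967, 0.0888], 0.7)]
side push_tab [([0.6719, 0.0274, 0.069], 0.63)]
side tube_mouth [([0.5968, 0.0011, 0.0645], 0.58)]
side rod_grip [([0.4236, 0.2598, 0.0577], 0.58)]
side rod_collar [([0.4584, 0.252, 0.057], 0.81)]
side rod_tip [([0.5737, 0.2331, 0.0588], 0.64)]
side stage_mark [([0.5791, -0.1949, 0.0886], 0.95), ([0.2926, -0.3514, 0.0911], 0.9)]
shift [0.146, 0.0097, 0.0988] mm 71 turn [-0.0003, -0.0004, 0.0014]
shift [0.1459, 0.0098, 0.3963] mm 169 turn [-0.0003, -0.0004, 0.0014]
```

View pics/top2.png

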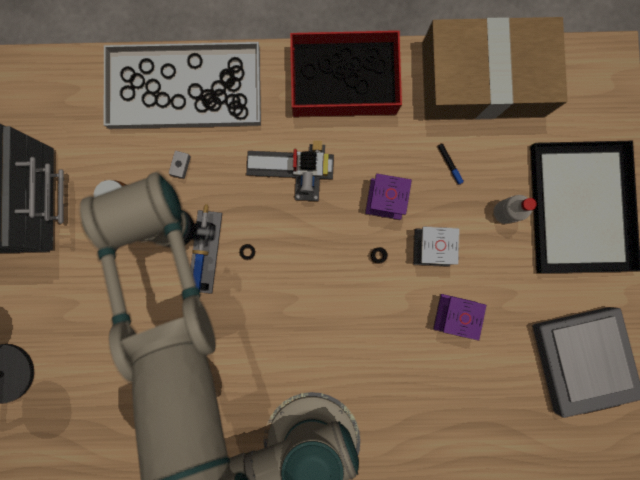

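The carrier is home: the white deck is against the yellow stop at (326,163). The purple stages haven't moved. Next is the rod grasp.

>>> carry_out(
  delta_pos=[
    [0.1,0.008,0.05],
    [0.143,0.01,0.1],
    [0.143,0.01,0.2],
    [0.143,0.01,0.3],
    [0.143,0.01,0.396],
    [0.143,0.01,0.396],
    [0.143,0.01,0.396],
    [0.143,0.01,0.396],
    [0.143,0.01,0.396],
    [0.143,0.01,0.396],
  ],
  turn=[
    [0,0,0.01],
    [0,0,0.01],
    [0,0,0.01],
    [0,0,0.01],
    [0,0,0.01],
    [0,0,0.01],
    [0,0,0.01],
    [0,0,0.01],
    [0,0,0.01],
    [0,0,0.01],
  ],
  claw=[-0.3,-0.3,-0.3,-0.3,-0.3,-0.3,1,1,1,1],
  force=80,
)

```text
clock: 9.0
position: [0.4364, 0.257, 0.0436]
ee_rot: [0.002, 0.072, 0.997, 0.001]
contact_force: [-0.6, -0.5, 6.8]
width: 0.0167
gripper_force: 78.7
```

>>> carry_out(
  delta_pos=[
    [0,0,-0.02],
    [0,0,-0.06],
    [0,0,-0.12],
    [0,0,-0.22],
    [0,0,-0.3],
    [0,0,-0.3],
    [0,0,-0.3],
  ],
  turn=[
    [0,0,0],
    [0,0,0],
    [0,0,0],
    [0,0,0],
    [0,0,0],
    [0,0,0],
    [0,0,0],
  ],
  claw=[1,1,1,1,1,1,1],
)

```text
clock: 9.7
position: [0.4342, 0.2563, 0.1619]
ee_rot: [0.0, 0.072, 0.997, 0.0]
contact_force: [0.3, 0.7, -3.2]
width: 0.0163
gripper_force: 78.5
```

```bash
python3 - <<'E'
from h import *
show()
for c in ('top','side'):
    d=save(c,c+'3.png');np.savez(c+'3.npz',**d)
    for q in ['rod_grip','rod_collar','rod_tip']:
        print(c,q,[(np.round(x['point'],4).tolist(),round(x['score'],2)) for x in manip.place_of(c,q)[:2]])
    P=cloud(d); 
i=cv2.imread('pics/side3.png')[120:270,200:400];cv2.imwrite('pics/c3.png',cv2.resize(i,None,fx=4,fy=4,interpolation=cv2.INTER_CUBIC))
E
```

```text
t 9.7 [0.4342 0.2563 0.1619] yaw 171.8 z [ 0.001  0.001 -1.   ] F [ 0.3  0.7 -3.2] 0.016305850482986738 78.45018267631531
top rod_grip [([0.4213, 0.2573, 0.1796], 0.8)]
top rod_collar [([0.4613, 0.2535, 0.1778], 0.9), ([0.5695, 0.2391, 0.1807], 0.41)]
top rod_tip [([0.5713, 0.2366, 0.1799], 0.72)]
side rod_grip [([0.424, 0.2627, 0.173], 0.67)]
side rod_collar [([0.4617, 0.2522, 0.1757], 0.86)]
side rod_tip [([0.5689, 0.2349, 0.1783], 0.61), ([0.4591, -0.3062, 0.0848], 0.45)]
```

View pics/c3.png

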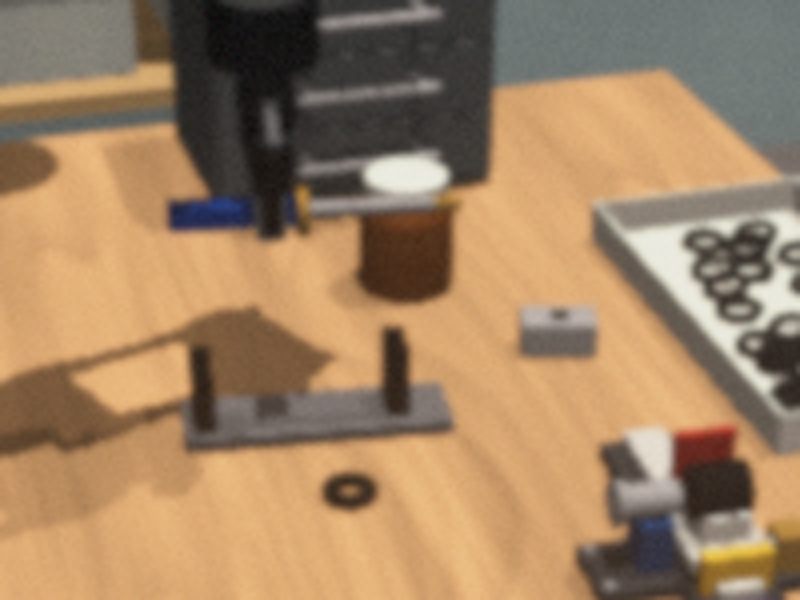

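The rod is level in the gripper. In the crop its collar is at about (303,208) and its tip at about (455,203), and it's clear of the cradle. Next is a standoff in front of the tube.

```bash
python3 - <<'E'
from h import *
M=np.array([.5967,.0002,0]); 
go(M-XF*.1623+[0,0,.16],176);go(M-XF*.1623+[0,0,.0456],176)
E
```

```text
shift [-0.0889, -0.6052, 0.0015] mm 245 turn [-0.0016, -0.0031, -0.1402]
shift [-0.0893, -0.6049, 0.2875] mm 270 turn [-0.0016, -0.0031, -0.1402]
```

>>> carry_out(
  delta_pos=[
    [-0.01,-0.06,0],
    [-0.02,-0.15,0],
    [-0.04,-0.25,0],
    [-0.06,-0.35,0],
    [-0.08,-0.45,0],
    [-0.089,-0.55,0],
    [-0.089,-0.605,0],
    [-0.089,-0.605,0.08],
    [-0.089,-0.605,0.16],
    [-0.089,-0.605,0.24],
    [-0.089,-0.605,0.288],
    [-0.089,-0.605,0.288],
  ],
  turn=[
    [0,0,0],
    [0,0,-0.03],
    [0,0,-0.06],
    [0,0,-0.1],
    [0,0,-0.12],
    [0,0,-0.14],
    [0,0,-0.14],
    [0,0,-0.14],
    [0,0,-0.14],
    [0,0,-0.14],
    [0,0,-0.14],
    [0,0,-0.14],
  ],
  claw=[1,1,1,1,1,1,1,1,1,1,1,1],
)

```text
clock: 11.3
position: [0.4328, 0.012, 0.0437]
ee_rot: [-0.003, 0.035, 0.999, 0.0]
contact_force: [-0.1, 0.0, -2.2]
width: 0.0167
gripper_force: 78.6
```

```bash
python3 - <<'E'
from h import *
show();s,p,r=st()
for c in ('top','side'):
    d=save(c,c+'4.png');np.savez(c+'4.npz',**d)
    for q in ['rod_grip','rod_collar','rod_tip','tube_mouth','push_tab']:
        print(c,q,[(np.round(x['point'],4).tolist(),(np.array([XF,YF,ZF])@(np.array(x['point'])-p)).round(4).tolist(),round(x['score'],2)) for x in manip.place_of(c,q)[:2]])
a=cv2.imread('pics/top4.png')[140:240,250:370];b=cv2.imread('pics/side4.png')[180:280,290:410]
cv2.imwrite('pics/c4.png',cv2.resize(np.vstack([a,b]),None,fx=3,fy=3,interpolation=cv2.INTER_CUBIC))
E
```

```text
t 11.3 [0.4328 0.012  0.0437] yaw 175.98 z [-0.007  0.001 -1.   ] F [-0.1  0.  -2.2] 0.01669394549640458 78.61573219299316
top rod_grip [([0.4181, 0.0158, 0.0591], [-0.0149, 0.0028, 0.0154], 0.58)]
top rod_collar []
top rod_tip [([0.5697, 0.0034, 0.062], [0.1372, 0.001, 0.0183], 0.81), ([0.4183, 0.0108, 0.0602], [-0.0144, -0.0022, 0.0165], 0.7)]
top tube_mouth [([0.595, 0.0009, 0.0624], [0.1626, 0.0003, 0.0187], 0.6)]
top push_tab [([0.6709, 0.0259, 0.0681], [0.2366, 0.0305, 0.0244], 0.98)]
side rod_grip [([0.4283, 0.0143, 0.063], [-0.0046, 0.002, 0.0193], 0.87), ([0.4603, -0.3022, 0.0879], [0.0494, -0.3115, 0.0442], 0.68)]
side rod_collar [([0.4613, 0.0105, 0.063], [0.0286, 0.0005, 0.0193], 0.83), ([0.5962, 0.0014, 0.0035], [0.1638, 0.0008, -0.0402], 0.31)]
side rod_tip [([0.5737, -0.0001, 0.0654], [0.1414, -0.0022, 0.0217], 0.95)]
side tube_mouth [([0.4434, -0.1784, -0.0002], [0.0239, -0.1892, -0.0439], 0.73), ([0.5966, -0.0038, 0.0639], [0.1645, -0.0043, 0.0202], 0.65)]
side push_tab [([0.6737, 0.0273, 0.0685], [0.2393, 0.0321, 0.0248], 0.67), ([0.4435, -0.1779, -0.0022], [0.0239, -0.1887, -0.0459], 0.31)]
```

View pics/c4.png

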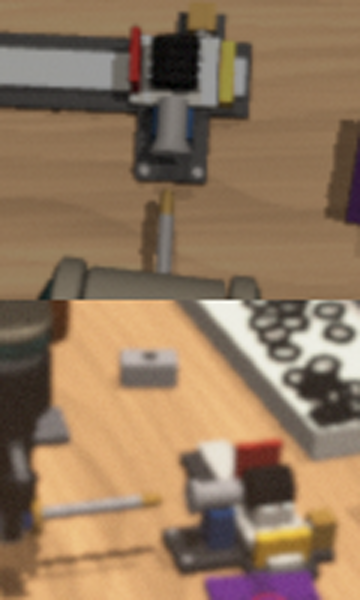

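>>> carry_out(
  delta_pos=[
    [-0.03,0,0],
    [-0.06,0,0],
    [-0.075,0,0],
    [-0.09,0,0],
    [-0.105,0,0],
    [-0.12,0,0],
    [-0.12,0,0],
  ],
  turn=[
    [0,0,0],
    [0,0,0],
    [0,0,0],
    [0,0,0],
    [0,0,0],
    [0,0,0],
    [0,0,0],
  ],
  claw=[1,1,1,1,1,1,1],
)

```text
clock: 12.6
position: [0.4844, 0.0083, 0.0461]
ee_rot: [0.001, 0.035, 0.999, 0.0]
contact_force: [0.1, -0.2, -3.2]
width: 0.0166
gripper_force: 78.7
```

>>> carry_out(
  delta_pos=[
    [-0.02,0,0],
    [-0.04,0,0],
    [-0.06,0,0],
    [-0.08,0,0],
    [-0.1,0,0],
    [-0.12,0,0],
    [-0.14,0,0],
    [-0.155,0,0],
    [-0.17,0,0],
    [-0.18,0,0],
    [-0.185,0,0],
    [-0.185,0,0],
  ],
  turn=[
    [0,0,0],
    [0,0,0],
    [0,0,0],
    [0,0,0],
    [0,0,0],
    [0,0,0],
    [0,0,0],
    [0,0,0],
    [0,0,0],
    [0,0,0],
    [0,0,0],
    [0,0,0],
  ],
  claw=[1,1,1,1,1,1,1,1,1,1,1,1],
)

```text
clock: 13.8
position: [0.5571, 0.0032, 0.0461]
ee_rot: [0.0, 0.035, 0.999, 0.0]
contact_force: [0.1, -1.0, -2.3]
width: 0.0165
gripper_force: 78.7
```

Collar is about 12 mm away, with no binding; approach until contact.

>>> carry_out(
  delta_pos=[
    [-0.01,0,0],
    [-0.02,0,0],
    [-0.025,0,0],
    [-0.03,0,0],
    [-0.035,0,0],
    [-0.035,0,0],
  ],
  turn=[
    [0,0,0],
    [0,0,0],
    [0,0,0],
    [0,0,0],
    [0,0,0],
    [0,0,0],
  ],
  claw=[1,1,1,1,1,1],
)

```text
clock: 14.4
position: [0.5685, 0.0025, 0.0458]
ee_rot: [-0.003, 0.035, 0.999, 0.0]
contact_force: [-4.4, -0.7, 0.1]
width: 0.0163
gripper_force: 79.3
```

>>> carry_out(
  delta_pos=[
    [-0.01,0,0],
    [-0.01,0,0],
    [-0.01,0,0],
  ],
  turn=[
    [0,0,0],
    [0,0,0],
    [0,0,0],
  ],
  claw=[1,1,1],
)

```text
clock: 14.7
position: [0.5686, 0.0025, 0.0454]
ee_rot: [-0.006, 0.035, 0.999, 0.0]
contact_force: [-12.6, 0.3, 4.1]
width: 0.0163
gripper_force: 79.9
```

```bash
python3 - <<'E'
from h import *
show()
d=save('side','side5.png')
for q in ['rod_collar','tube_mouth','push_tab']: print(q,[(np.round(x['point'],4).tolist(),round(x['score'],2)) for x in manip.place_of('side',q)[:2]])
b=cv2.imread('pics/side5.png')[180:290,290:430]
cv2.imwrite('pics/c5.png',cv2.resize(b,None,fx=5,fy=5,interpolation=cv2.INTER_CUBIC))
E
```

```text
t 14.7 [0.5686 0.0025 0.0454] yaw 176.01 z [-0.013  0.001 -1.   ] F [-12.6   0.3   4.1] 0.01630118232723782 79.86672878265381
rod_collar [([0.5961, 0.0026, 0.0622], 0.68)]
tube_mouth [([0.5966, -0.0023, 0.0618], 0.88)]
push_tab [([0.6714, 0.0287, 0.0681], 0.77)]
```

View pics/c5.png

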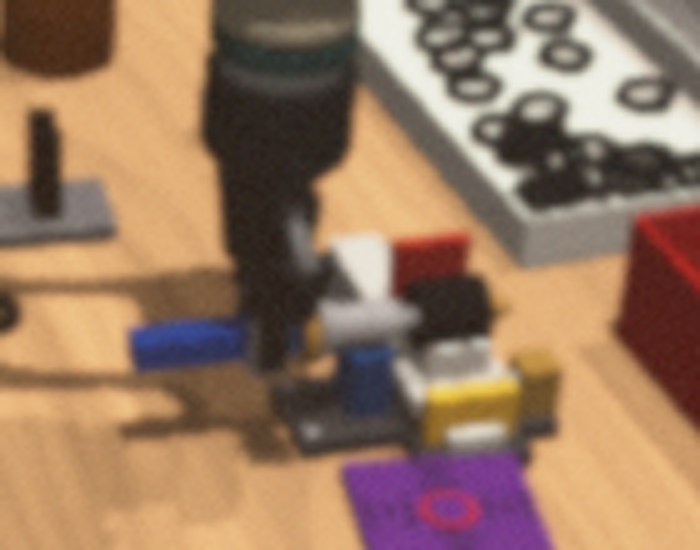

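The collar (315,330) is seated on the mouth and the brass tip (500,305) shows past the rings, so I'll draw it out.

>>> carry_out(
  delta_pos=[
    [0.02,0,0],
    [0.05,0,0],
    [0.09,0,0],
    [0.14,0,0],
    [0.19,0,0],
    [0.24,0,0],
    [0.29,0,0],
    [0.34,0,0],
    [0.38,0,0],
    [0.4,0,0],
    [0.4,0,0],
    [0.4,0,0],
  ],
  turn=[
    [0,0,0],
    [0,0,0],
    [0,0,0],
    [0,0,0],
    [0,0,0],
    [0,0,0],
    [0,0,0],
    [0,0,0],
    [0,0,0],
    [0,0,0],
    [0,0,0],
    [0,0,0],
  ],
  claw=[1,1,1,1,1,1,1,1,1,1,1,1],
)

```text
clock: 16.1
position: [0.4167, 0.013, 0.0465]
ee_rot: [0.001, 0.035, 0.999, -0.0]
contact_force: [0.0, -0.5, -3.5]
width: 0.0165
gripper_force: 78.8
```

```bash
python3 - <<'E'
from h import *
show();s,p,r=st()
for c in('side','top'):
  manip.get_image(c)
  for q in ['rod_collar','rod_tip','push_tab']: print(c,q,[(np.round(x['point'],4).tolist(),round(x['score'],2)) for x in manip.place_of(c,q)[:2]])
u=np.radians(-40); D=np.array([np.cos(u),np.sin(u),0])
t=np.array([.460,-.305,0])-D*.1375
print(t);go(np.r_[p[:2],.16],176);go(t+[0,0,.16],140);go(t+[0,0,.118],140)
E
```

```text
t 16.1 [0.4167 0.013  0.0465] yaw 175.99 z [ 0.003 -0.    -1.   ] F [ 0.  -0.5 -3.5] 0.016533718688038292 78.79225373268127
side rod_collar [([0.4433, 0.014, 0.0615], 0.9), ([0.6775, 0.3052, 0.0006], 0.74)]
side rod_tip [([0.5538, -0.0012, 0.0621], 0.75)]
side push_tab [([0.6699, 0.0264, 0.0701], 0.77)]
top rod_collar []
top rod_tip [([0.5535, 0.0048, 0.066], 0.47)]
top push_tab [([0.6711, 0.0281, 0.0693], 0.58), ([0.555, 0.0021, 0.065], 0.54)]
[ 0.35466889 -0.2166167   0.        ]
shift [-0.0028, -0.0002, -0.285] mm 114 turn [0.0002, 0.0, -0.0003]
shift [0.1118, -0.5836, -0.2851] mm 264 turn [0.0002, -0.0, 1.1997]
shift [0.1118, -0.5836, -0.1801] mm 248 turn [0.0002, -0.0, 1.1997]
```

>>> carry_out(
  delta_pos=[
    [0,0,-0.08],
    [0,0,-0.18],
    [0,0,-0.28],
    [0.02,-0.08,-0.285],
    [0.04,-0.18,-0.285],
    [0.06,-0.28,-0.285],
    [0.08,-0.38,-0.285],
    [0.1,-0.48,-0.285],
    [0.12,-0.56,-0.285],
    [0.134,-0.613,-0.285],
    [0.134,-0.613,-0.285],
    [0.134,-0.613,-0.285],
  ],
  turn=[
    [0,0,0],
    [0,0,0],
    [0,0,0],
    [0,0,0.14],
    [0,0,0.28],
    [0,0,0.42],
    [0,0,0.56],
    [0,0,0.7],
    [0,0,0.85],
    [0,0,1],
    [0,0,1],
    [0,0,1],
  ],
  claw=[1,1,1,1,1,1,1,1,1,1,1,1],
)

```text
clock: 17.7
position: [0.3444, -0.2276, 0.1598]
ee_rot: [-0.0, 0.293, 0.956, 0.001]
contact_force: [-0.3, 0.2, -3.1]
width: 0.0164
gripper_force: 79.1
```

>>> carry_out(
  delta_pos=[
    [0,0,0.04],
    [0,0,0.08],
    [0,0,0.105],
    [0,0,0.105],
    [0,0,0.105],
  ],
  turn=[
    [0,0,0],
    [0,0,0],
    [0,0,0],
    [0,0,0],
    [0,0,0],
  ],
  claw=[1,1,1,1,1],
)

```text
clock: 18.2
position: [0.345, -0.2273, 0.1182]
ee_rot: [0.0, 0.292, 0.956, 0.0]
contact_force: [-0.4, 0.7, -2.5]
width: 0.0167
gripper_force: 79.0
```

```bash
python3 - <<'E'
from h import *
show();s,p,r=st(); print('tip fk',p-r.apply([.1373,0,.0165]))
for c in('side','top'):
  save(c,c+'6.png')
  for q in ['rod_collar','rod_tip','push_tab','stage_mark']: print(c,q,[(np.round(x['point'],4).tolist(),round(x['score'],2)) for x in manip.place_of(c,q)[:3]])
a=cv2.imread('pics/top6.png')[120:320,290:500];b=cv2.imread('pics/side6.png')[180:380,220:430]
cv2.imwrite('pics/c6.png',cv2.resize(np.hstack([a,b]),None,fx=1.9,fy=1.9,interpolation=cv2.INTER_CUBIC))
E
```

```text
t 18.2 [ 0.345  -0.2273  0.1182] yaw 146.06 z [ 0.  0. -1.] F [-0.4  0.7 -2.5] 0.016684081298781 79.04320120811462
tip fk [ 0.45894352 -0.30396193  0.13473722]
side rod_collar [([0.3622, -0.2431, 0.1288], 0.57), ([0.3663, -0.2401, 0.1321], 0.56)]
side rod_tip [([0.4596, -0.3075, 0.1347], 0.94)]
side push_tab [([0.6712, 0.0285, 0.0684], 0.96)]
side stage_mark [([0.2932, -0.3528, 0.0922], 0.94), ([0.4594, -0.305, 0.0882], 0.74), ([0.5788, -0.1958, 0.0861], 0.63)]
top rod_collar []
top rod_tip [([0.4575, -0.304, 0.139], 0.59)]
top push_tab [([0.5939, 0.4535, -0.0016], 0.7), ([0.6726, 0.0302, 0.0675], 0.57)]
top stage_mark [([0.4557, -0.3032, 0.0902], 0.67), ([0.5788, -0.1987, 0.0905], 0.55), ([0.4613, 0.1477, 0.0024], 0.49)]
```

View pics/c6.png

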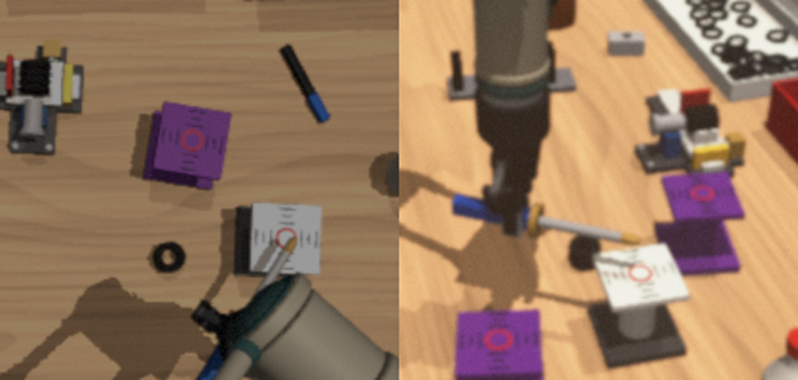

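The tip sits about 45 mm above the red circle on the white plate: left view tip (292,243) over circle (287,237). The rod is level, the carrier is home and nothing is touching, so I'm handing in.

```bash
python3 -c "
from rig import manip
print(manip.sign_off())"
```

```text
the job is handed in; nothing more can be done
None
```

The job is handed in, with no verdict returned: the carrier was pushed home, the rod inserted to its collar and drawn out, and by my last measurement it is held level with its tip about 45 mm above the red circle and within a few millimetres of its centre.

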